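Load the dead-weight tester and let the load down

TASK

The dead-weight tester already carries one slotted mass. Take the thick brass mass and then the thin steel mass from the storage block by their tabs, slide each one sideways round the loading rod below the gauge and set it down gently on the stack, fully home, so that the three slots end up spread evenly round the rod. Then press the red lift lever all the way down to let the load onto the specimen; do not touch the gauge, and leave the bottle, the box and the brush where they are.

Things in the scene. Friction and masses are not known exactly. Their poses are not given: they have to be found in the camera images.
- tester: Fixed bench dead-weight tester. Origin: under the base on the loading rod's axis; +x from rod to column, -x (front) to the lever. Blue base 310 x 160 x 20 mm (x -110 to +200). Column 28 mm thick, 365 mm high, at x +135. Arms from column to rod axis: blue guide arm z 68 to 92 mm, gauge arm z 264 to 280. The front half round the rod is open between tray and gauge.
- tray_top (a point): Centre of the top face of the round loading tray (84 mm wide), on the vertical rod's axis; axes as the tester. 150 mm above the bench while the lever is up, 12 mm lower when down. The 10 mm rod goes on 88 mm above the tray and ends under the gauge, so masses only go on sideways. Do not load or knock rod and tray with over 45 N (the three masses weigh 9 to 14 N).
- gauge: Digital dial gauge, yellow 46 mm case, fixed over the rod; not to be touched. Origin and axes as tester. Its 9 mm stem begins 246 mm above the bench on the rod's axis; the case is centred 309 mm above the bench, 18 mm deep along x; a 26 mm clamp lies between.
- mass_fitted: Keyhole plate: 80 mm disc, 16 mm slot from the rim to 9 mm past the centre, flat tab (windowed, 30 mm wide) opposite, ending 118 mm from the centre. Origin: disc centre, underside; +x out of the slot, -x along the tab. With the rod at the centre: 3 mm play each side, 4 mm to the slot's end. Dark steel, 8 mm thick, 0.37 kg, already on the tray, tab roughly to the column.
- fitted_tab (a point): Point on the centre line of the tab of the dark mass, 90 mm from the disc's centre, mid-thickness.
- mass_brass: Keyhole plate: 80 mm disc, 16 mm slot from the rim to 9 mm past the centre, flat tab (windowed, 30 mm wide) opposite, ending 118 mm from the centre. Origin: disc centre, underside; +x out of the slot, -x along the tab. With the rod at the centre: 3 mm play each side, 4 mm to the slot's end. Brass, 10 mm thick, about 0.48 kg, on the storage block; goes on first.
- brass_tab (a point): Point on the centre line of the tab of the brass mass, 90 mm from the disc's centre, mid-thickness: a good place to grip across the 30 mm width.
- mass_steel: Keyhole plate: 80 mm disc, 16 mm slot from the rim to 9 mm past the centre, flat tab (windowed, 30 mm wide) opposite, ending 118 mm from the centre. Origin: disc centre, underside; +x out of the slot, -x along the tab. With the rod at the centre: 3 mm play each side, 4 mm to the slot's end. Bright steel, 6 mm thick, about 0.28 kg, on the storage block; goes on second.
- steel_tab (a point): Point on the centre line of the tab of the bright steel mass, 90 mm from the disc's centre, mid-thickness: a good place to grip across the 30 mm width.
- rack: Fixed wooden storage block 100 x 270 x 30 mm; origin under it on the line of the pins. Two upright 10 mm pins at y -70 and +70 mm end 20 mm above its top. The masses lie on its top, a pin at each disc's centre, tabs overhanging the -x edge (48 mm from the pins). Lift a mass over 20 mm to clear its pin. Either mass may be on either pin.
- lift_lever (a joint): Cam lever that lowers rod and tray: 0 = up (as found, rod held up), 0.70 rad = fully down at its stop (tray 12 mm lower). It swings about a level axis, stays where it is left (stiff hinge, 3 to 6 N at the handle) and is pressed down from above.
- lever_grip (a point): Point on the lever's red round handle (20 mm thick, 50 mm long along the lever), 118 mm from the hinge. Lever up: 139 mm in front (tester -x) of the rod axis, 125 mm above the bench; fully down: 128 mm in front, 45 mm above the bench.
- lever_pivot (a point): The lever's hinge: 24 mm in front of the rod axis, 100 mm above the bench; the hinge axis is the tester's y.
- wash_bottle: White plastic bottle, red cap, 64 mm in diameter, 170 mm tall; origin under its centre. Bystander.
- coupon_box: Open blue plastic box with white specimens in it, 120 x 160 x 50 mm; origin under its centre. Bystander.
- brush: Brush 170 mm long lying along its x axis; origin under its middle. Bystander.
Mind the look-alikes: they are no part of the job. Of the things shaped like the mass_brass, the brass one is meant.

How it is judged:
By the outcome, as a careful person would: the job done as asked, in the order asked, and still so for the second after the job is handed in, with the robot touching nothing.
It also fails if it takes over 72 s, if anything falls off the work surface, if the arm or the gripper's body presses on something with over 40 N, if the wrist force passes 120 N, or if a joint passes its speed limit or range.

ROBOT

A 6-joint arm with a two-finger parallel gripper is mounted at the origin on the work surface. World frame = base frame: x ahead of the robot, y to its left, z up, the work surface at z = 0. Lengths are in m, angles in rad, forces in N, time in s.
With the tool pointing down it reaches from about 0.35 to 0.975 m from the base axis. Payload 4.9 kg.
Tool frame: the origin (TCP) lies at the very end of the fingers, on their centre line; the grasp point (between the pads) lies 19 mm behind it; x points along the fingers, y is the direction in which the jaws open and shut, and the axes are right-handed (so a half turn about x gives the same grasp; the last joint's range is limited). The gripper opens to 85 mm and grips with 20 to 120 N. Pads are 22 mm wide; open, the fingers measure 114 mm over their backs; the gripper's body (76 mm by 85 mm) begins 54 mm behind the grasp point. The pads swing forward as they close: fully open they stand 13 mm farther back than shut.
Start: joints at [1.231, 0.053, 1.613, -0, 1.476, -0.119], TCP at [0.137, 0.61, 0.231] pointing down, gripper open.
Joint ranges: [-3.01, 3.01], [-1.01, 2.22], [0.06, 2.58], [-1.02, 4.17], [0.09, 2.62], [-3.14, 3.14]. Speed limits (rad/s): [2.57, 2.57, 3.14, 3.14, 3.14, 3.14].

INTERFACE

Orientations are given as a rotation vector (axis times angle).
In Python, from station import ctrl, get_image, calibration, finish_job, search_frame, cut_out, mark_of gives the robot as it stands. The module is installed in compiled form; this text tells all that it offers.
- The arm moves only by the tool arm_command, never from a script. Its argument "plan" is a list that holds one entry, the list of rows, each a list of 7 numbers: the shift along the tool's x, y, z in m, then the turn, a rotation vector about the tool's x, y, z in degrees, then the finger opening in m, from 0 to 0.0854. A call has 1 to 20 rows; each row shifts and turns the pose as measured when the row begins, along the tool's axes as they then stand; what a row does not reach is not made up. A row lasts 1/12 s, in which the tool goes at most 41.7 mm and 7.16 degrees, less where a joint would pass 70% of its speed; a pose out of reach is approached as far as the arm can. A call with a gripper value outside its range is refused whole. The fingers move at their own pace and stop on an object; "squeeze" is the grip in N (left out, the last holds). Time passes only in rows, so rows that do not move let the fingers close. It gives the time, the measured TCP pose, the force and the opening at its end, in the units of the state.
- ctrl.get_obs(): the state, without advancing time (a new reading comes with each control period).
- get_image(name): name is "scene" or "top" or "wrist"; returns the picture (384x512x3 uint8, red, green, blue); there is no depth.
- calibration(name): a dict with "fx", "fy", "cx", "cy" (pixels), "k1" (the pictures are not rectified: a ray, as slopes to the right and down, at radius r is drawn at 1 + k1 r^2 times it, then the intrinsics apply), "cam_to_world" (4x4, takes a point from camera to world coordinates); the wrist camera has in their place "hand_eye" (4x4, takes a point from camera to tool coordinates, whose origin is the TCP and whose axes are the tool frame's). Camera axes: x right, y down, z forward; pixel columns grow to the right and rows downward; lengths in m; the calibration is good to about 2 mm. A picture is of the moment at which its call begins: read the wrist's pose just before it. calibration takes no time and is no camera call.
- finish_job(): hands the job in, once; it reports no verdict.
Trained networks look in the newest picture that a camera, given by its name, has taken for a name from the list of things; names that differ only in an ending like _2 or _b are one class to them, and where a whole thing is asked for, a point or a joint stands for the part that bears it (a point fixed in the world has none). Each returns a list of dicts, best first, with "conf" (0 to 1); they miss things now and then, are a little off and sometimes report something else, mostly with a low value. They report only what shows in the picture. A call takes as long as a camera call. They do not tell look-alikes from the thing itself.
- search_frame(camera, thing): "at" ([x, y, z] in m, in the coordinates of the camera as it stood for that picture, good to about 4 mm: the middle of the surface that is visible of it).
- cut_out(camera, thing): "mask" (384x512 bool, what is visible of it).
- mark_of(camera, thing): "at" ([x, y, z] in m, in the coordinates of the camera as it stood for that picture, good to about 4 mm: a listed point, or the origin of a listed thing).
The state is a dict: "t": time; "q": joint angles; "dq": joint speeds; "effort": joint torques, N m; "tool_pos": TCP position; "tool_rot": TCP orientation; "contact_force": force on the tool from outside, world axes, zero at the start; "wrist_torque": the same for the moment, N m; "opening": finger opening in m.
Only numpy, scipy, OpenCV 4.12 (cv2) and the standard library are available. Lean on these libraries where they do the work, as an engineer would, in place of code of your own. Each camera call takes 0.05 s, during which the arm holds its last target. There are 200 camera calls.

## Working session

There is one attempt and no reset: what is moved stays moved. The work goes in short steps, Python scripts to look and compute and a tool call to move; the robot and the scene stay as the last step left them, time stands still between calls to the robot, and variables do not carry over. Pictures are saved under pics/ and viewed, about 8 in all and at most 12, crops included, and the job is handed in when it is done.

Besides the shell and the picture viewer there is one more tool, called by a JSON object that holds its "fn" and its "kwargs". arm_command: Moves the arm, as the interface text tells. Its arguments: {"type":"object","properties":{"plan":{"type":"array","items":{"type":"array","items":{"type":"array","items":{"type":"number"}}}},"squeeze":{"type":"number"}},"required":["plan"]}

```bash
mkdir -p pics; cat > h.py <<'E'
import numpy as np, cv2
from scipy.spatial.transform import Rotation as R
from station import ctrl, get_image, calibration, finish_job, search_frame, cut_out, mark_of
np.set_printoptions(precision=4, suppress=True)
def tool():
    o=ctrl.get_obs(); T=np.eye(4); T[:3,:3]=R.from_rotvec(o["tool_rot"]).as_matrix(); T[:3,3]=o["tool_pos"]; return T
def c2w(cam):
    c=calibration(cam)
    return tool()@np.array(c["hand_eye"]) if cam=="wrist" else np.array(c["cam_to_world"])
def snap(cam,name=None):
    T=c2w(cam); im=get_image(cam)
    if name: cv2.imwrite(f"pics/{name}.png",im[:,:,::-1])
    return im,T
def W(T,p): return T[:3,:3]@np.array(p)+T[:3,3]
def ray(cam,T,u,v,z):
    c=calibration(cam); d=np.array([(u-c["cx"])/c["fx"],(v-c["cy"])/c["fy"]]); s=d.copy()
    for _ in range(20): s=d/(1+c["k1"]*(s@s))
    r=T[:3,:3]@np.array([*s,1]); return T[:3,3]+r*(z-T[2,3])/r[2]
def proj(cam,T,p):
    c=calibration(cam); q=T[:3,:3].T@(np.array(p)-T[:3,3]); s=q[:2]/q[2]; s=s*(1+c["k1"]*(s@s))
    return np.array([s[0]*c["fx"]+c["cx"],s[1]*c["fy"]+c["cy"]])
E
python3 - <<'E'
from h import *
a,T=snap("scene"); b,T2=snap("top")
cv2.imwrite("pics/s.png",a[:,:,::-1]); cv2.imwrite("pics/t.png",b[:,:,::-1])
print(T,T2,calibration("wrist")["hand_eye"],calibration("top")["fx"],tool())
for cam,TT in(("scene",T),("top",T2)):
  for n in ["tester","tray_top","mass_fitted","fitted_tab","mass_brass","brass_tab","mass_steel","steel_tab","rack","lever_grip","lever_pivot","gauge","wash_bottle","coupon_box","brush"]:
    print(cam,n,[(W(TT,d["at"]).round(3).tolist(),proj(cam,TT,W(TT,d["at"])).round().tolist(),round(d["conf"],2)) for d in mark_of(cam,n)])
E
```

```text
[[-0.8724  0.2658 -0.4103  1.1936]
 [ 0.4889  0.4817 -0.7273  1.169 ]
 [ 0.0043 -0.8351 -0.5501  0.9593]
 [ 0.      0.      0.      1.    ]] [[-0.0096 -0.9813  0.192   0.2312]
 [-1.      0.009  -0.0037  0.0531]
 [ 0.0019 -0.1921 -0.9814  1.8283]
 [ 0.      0.      0.      1.    ]] [[ 0.0001 -0.2756  0.9613 -0.1427]
 [ 1.     -0.0003 -0.0002 -0.    ]
 [ 0.0004  0.9613  0.2756 -0.07  ]
 [ 0.      0.      0.      1.    ]] 468.8867463251804 [[-0.0006  0.2191  0.9757  0.1367]
 [-0.0017  0.9757 -0.2191  0.6093]
 [-1.     -0.0018 -0.0002  0.2302]
 [ 0.      0.      0.      1.    ]]
scene tester [([0.584, -0.116, -0.001], [238.0, 209.0], 0.85)]
scene tray_top [([0.588, -0.114, 0.147], [236.0, 172.0], 0.68), ([0.535, -0.442, -0.0], [213.0, 165.0], 0.24)]
scene mass_fitted [([0.58, -0.116, 0.152], [238.0, 170.0], 0.73), ([0.589, -0.111, 0.147], [236.0, 173.0], 0.29)]
scene fitted_tab [([0.672, -0.105, 0.152], [214.0, 179.0], 0.72)]
scene mass_brass [([0.557, 0.364, 0.028], [324.0, 282.0], 0.91), ([0.697, 0.38, 0.0], [283.0, 310.0], 0.77), ([0.505, 0.536, 0.002], [376.0, 321.0], 0.73), ([0.359,
[... 1795 characters left out ...]
57), ([0.774, 0.439, 0.004], [157.0, 145.0], 0.56)]
top mass_steel [([0.533, -0.44, -0.002], [378.0, 202.0], 0.66), ([0.56, 0.213, 0.032], [212.0, 195.0], 0.62)]
top steel_tab [([0.47, 0.219, 0.03], [211.0, 218.0], 0.62)]
top rack [([0.556, 0.292, -0.004], [193.0, 198.0], 0.82)]
top lever_grip [([0.439, -0.13, 0.126], [304.0, 223.0], 0.45)]
top lever_pivot [([0.558, -0.118, 0.099], [299.0, 192.0], 0.71), ([0.775, 0.085, 0.001], [245.0, 144.0], 0.62)]
top gauge [([0.467, 0.377, 0.035], [169.0, 219.0], 0.56)]
top wash_bottle [([0.774, 0.082, 0.001], [246.0, 144.0], 0.79)]
top coupon_box [([0.533, -0.439, -0.005], [378.0, 202.0], 0.95)]
top brush [([0.722, 0.215, -0.001], [213.0, 157.0], 0.57)]
```

View pics/s.png

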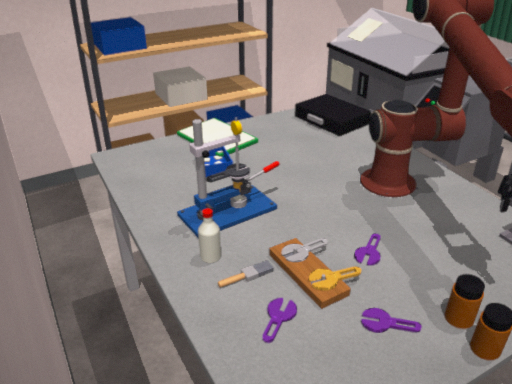

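View pics/t.png

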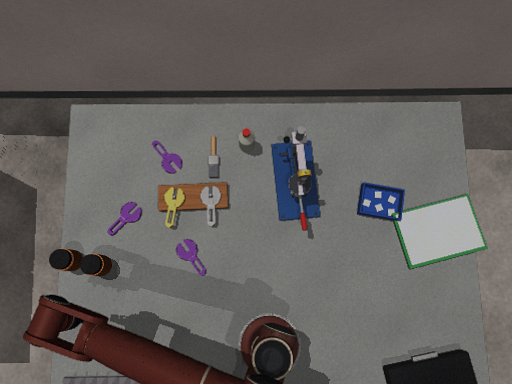

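Candidates for the brass mass: the yellow one on the rack at top-view (174,198) / scene (324,282). The purple look-alikes lie on the bench at top-view (187,250), (131,212) and (171,164). I choose the yellow one on the block. The steel mass is at (212,195) and the fitted one is on the tray at (299,184). Next I hover over the brass tab for a close look.

{"fn": "arm_command", "kwargs": {"plan": [[[0.006,-0.0125,0.031,-0.4,0,0,0.0854],[0.006,-0.0125,0.031,-0.4,0,0,0.0854],[0.006,-0.0125,0.031,-0.4,0,0,0.0854],[0.006,-0.0125,0.031,-0.4,0,0,0.0854],[0.006,-0.0125,0.031,-0.4,0,0,0.0854],[0.006,-0.0125,0.031,-0.4,0,0,0.0854],[0.006,-0.0125,0.031,-0.4,0,0,0.0854],[0.006,-0.0125,0.031,-0.4,0,0,0.0854],[0.006,-0.0125,0.031,-0.4,0,0,0.0854],[0.006,-0.0125,0.031,-0.4,0,0,0.0854],[0.006,-0.0125,0.031,-0.4,0,0,0.0854],[0.006,-0.0125,0.031,-0.4,0,0,0.0854],[0,0,0,0,0,0,0.0854]]]}}

```text
t: 2.68
tool_pos: [0.4899, 0.3894, 0.1581]
tool_rot: [0.104, 1.565, -0.093]
contact_force: [-0.7, -0.6, -1.0]
opening: 0.0854
```

```bash
cat >> h.py <<'E'
def delta(pos,yaw):  # total move to TCP pos, pointing down, tool y at yaw (deg)
    T=tool(); d=T[:3,:3].T@(np.array(pos)-T[:3,3])
    y=np.radians(yaw); Y=np.array([np.cos(y),np.sin(y),0]); X=np.array([0,0,-1.]); G=np.column_stack([X,Y,np.cross(X,Y)])
    r=R.from_matrix(T[:3,:3].T@G).as_rotvec(degrees=True)
    print("shift mm",d*1e3,"turn deg",r); return d,r
E
cat > look.py <<'E'
import sys
from h import *
im,T=snap("wrist",sys.argv[1]); o=ctrl.get_obs(); print("t",o["t"],"tcp",o["tool_pos"],"q",o["q"],"F",o["contact_force"],"op",o["opening"],calibration("wrist")["fx"])
for n in sys.argv[2:]:
    print(n,[(W(T,d["at"]).round(4).tolist(),proj("wrist",T,W(T,d["at"])).round().tolist(),round(d["conf"],2)) for d in mark_of("wrist",n)])
E
python3 look.py w1 mass_brass brass_tab mass_steel steel_tab rack
```

```text
t 2.7333 tcp [0.4881 0.3907 0.1585] q [ 0.5535  0.1028  1.684   0.0059  1.349  -0.8941] F [-0.5205 -0.4291  0.3358] op 0.08536217506877543 332.69268317302704
mass_brass [([0.5565, 0.3618, 0.0303], [232.0, 260.0], 0.73), ([0.5061, 0.5342, 0.0022], [410.0, 175.0], 0.68), ([0.3599, 0.3168, -0.001], [147.0, 37.0], 0.66), ([0.7015, 0.3821, 0.0021], [271.0, 364.0], 0.58)]
brass_tab [([0.4665, 0.3775, 0.0363], [235.0, 161.0], 0.86), ([0.4421, 0.598, -0.0005], [481.0, 96.0], 0.6)]
mass_steel [([0.5646, 0.2187, 0.0266], [82.0, 284.0], 0.58)]
steel_tab [([0.4723, 0.2175, 0.0326], [47.0, 191.0], 0.92)]
rack [([0.5626, 0.2926, 0.0008], [166.0, 260.0], 0.71)]
```

View pics/w1.png

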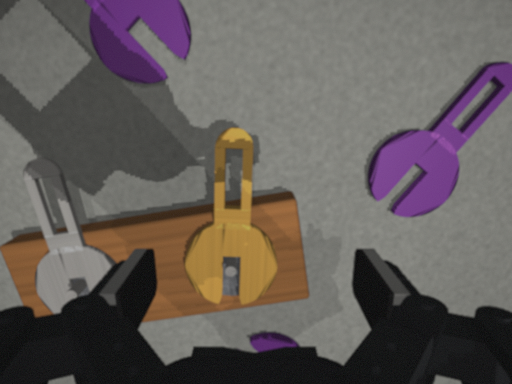

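The wrist view shows the brass mass on the block (disc centre ~(232,262), tab end (235,130)), steel to its left at (75,270) and purple look-alikes on the bench. The choice is confirmed, and I refine the pose from its colour outline.

```bash
cat >> h.py <<'E'
from scipy.optimize import least_squares
def fit(cam,T,mask,ztop,x0):
    """fit keyhole outline (disc r40 + tab 30 wide to 118) to mask edge points, top plane; returns x,y,taborient(deg)"""
    m=cv2.morphologyEx(mask.astype(np.uint8),cv2.MORPH_CLOSE,np.ones((3,3)))
    c=max(cv2.findContours(m,cv2.RETR_EXTERNAL,cv2.CHAIN_APPROX_NONE)[0],key=cv2.contourArea)[:,0]
    P=np.array([ray(cam,T,u,v,ztop)[:2] for u,v in c])
    def res(p):
        a=np.radians(p[2]); d=P-p[:2]; l=d@[np.cos(a),np.sin(a)]; w=d@[-np.sin(a),np.cos(a)]; r=np.hypot(l,w)
        disc=r-.040; tab=np.abs(w)-.015; end=l-.118
        e=np.where(l>.045,np.where(l>.112,0,tab),np.where((l<0)&(np.abs(w)<.014),0,disc))
        e=np.where((l>.030)&(l<=.045),0,e); return e
    s=least_squares(res,x0,loss="soft_l1",f_scale=.001,x_scale=[.01,.01,5]); r=res(s.x)
    return s.x,np.sqrt(np.mean(r[np.abs(r)<.005]**2))*1e3,len(c)
E
python3 - <<'E'
from h import *
im,T=snap("wrist"); hsv=cv2.cvtColor(im,cv2.COLOR_RGB2HSV)
y=(hsv[...,0]>17)&(hsv[...,0]<32)&(hsv[...,1]>140)&(hsv[...,2]>70)
print(hsv[262,205],hsv[300,160],y.sum()); 
print(fit("wrist",T,y,.040,[.5565,.362,171]))
for n in("mass_brass","mass_steel"):
    for d in cut_out("wrist",n)[:2]: 
        print(n,d["conf"],d["mask"].sum(),fit("wrist",T,d["mask"],.040 if n[5]=="b" else .036,[.5565,.362,171] if n[5]=="b" else [.563,.218,178]))
E
```

```text
[ 19 159 165] [ 14 148 148] 7288
(array([  0.5565,   0.3611, 170.4075]), np.float64(0.828328573808893), 500)
mass_brass 0.9 548 (array([  1.27  ,   0.5826, 171.    ]), np.float64(0.0), 97)
mass_brass 0.87 7769 (array([  0.5567,   0.3617, 170.7963]), np.float64(0.6122527328538871), 498)
mass_steel 0.92 5644 (array([  0.564 ,   0.2193, 178.8466]), np.float64(1.5127002797685734), 379)
mass_steel 0.45 7577 (array([  0.5589,   0.3608, 170.4677]), np.float64(0.5379407508545525), 498)
```

```bash
python3 -c "
from h import *
delta([.4678,.3761,.014],80.6)"
```

```text
shift mm [145.6445 -21.0248 -15.5556] turn deg [ 2.6106  0.1132 -0.5664]
```

{"fn": "arm_command", "kwargs": {"plan": [[[0.02,-0.0105,-0.008,1.3,0,-0.3,0.06],[0.02,-0.0105,-0.0075,1.3,0,-0.3,0.06],[0.03,0,0,0,0,0,0.06],[0.03,0,0,0,0,0,0.06],[0,0,0,0,0,0,0.06],[0,0,0,0,0,0,0.06]]]}}

```text
t: 3.63
tool_pos: [0.4666, 0.3795, 0.0622]
tool_rot: [0.129, 1.557, -0.121]
contact_force: [-0.1, 0.6, 0.8]
opening: 0.06
```

```bash
python3 -c "
from h import *
delta([.4678,.3761,.014],80.6)"
```

```text
shift mm [48.1703 -3.4287  1.251 ] turn deg [ 0.2604  0.5554 -0.3408]
```

{"fn": "arm_command", "kwargs": {"plan": [[[0.02,-0.002,0.001,0,0.5,-0.3,0.06],[0.015,-0.001,0,0,0,0,0.06],[0.01,0,0,0,0,0,0.06],[0,0,0,0,0,0,0.06],[0,0,0,0,0,0,0.0],[0,0,0,0,0,0,0.0],[0,0,0,0,0,0,0.0],[0,0,0,0,0,0,0.0],[0,0,0,0,0,0,0.0],[0,0,0,0,0,0,0.0]]], "squeeze": 70}}

```text
t: 4.47
tool_pos: [0.4723, 0.3821, 0.0288]
tool_rot: [0.13, 1.554, -0.115]
contact_force: [-0.6, -0.2, -2.8]
opening: 0.0285
```

```bash
python3 look.py w2 brass_tab mass_brass; python3 -c "
from h import *
delta([.4678,.3761,.014],80.6)"
```

```text
t 4.5167 tcp [0.4723 0.382  0.0287] q [ 0.5576  0.2075  1.8047  0.0002  1.1133 -0.8568] F [ 0.5134  0.1698 -2.7316] op 0.028483994834046848 332.69268317302704
brass_tab []
mass_brass [([0.3646, 0.3167, -0.0003], [82.0, 42.0], 0.91)]
shift mm [14.4306 -6.6868 -3.6489] turn deg [ 0.4337  0.6774 -0.6099]
```

View pics/w2.png

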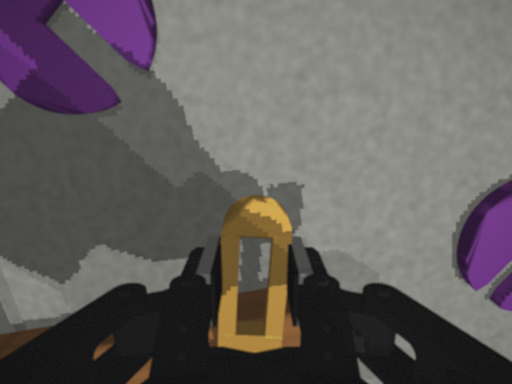

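The brass tab is held between the pads (about (255,270)) but only near the finger tips, since the descent fell short. I open, go deeper and regrip.

{"fn": "arm_command", "kwargs": {"plan": [[[0,0,0,0,0,0,0.05],[0,0,0,0,0,0,0.05],[0,0,0,0,0,0,0.05],[0.01,0,-0.003,0,0.5,-0.5,0.05],[0.006,0,-0.001,0,0,0,0.05],[0.002,0,0,0,0,0,0.05],[0,0,0,0,0,0,0.05]]]}}

```text
t: 5.2
tool_pos: [0.4702, 0.3841, 0.0111]
tool_rot: [0.125, 1.561, -0.12]
contact_force: [-1.1, 0.9, 0.5]
opening: 0.05
```

```bash
python3 look.py w3; python3 -c "
from h import *
delta([.4678,.3761,.014],80.6)"
```

```text
t 5.25 tcp [0.4702 0.3841 0.0112] q [ 0.5629  0.2373  1.8039 -0.0011  1.093  -0.8512] F [ 0.0723 -0.2658 -1.1184] op 0.04999531628943335 332.69268317302704
shift mm [-2.8206 -8.2654 -1.0675] turn deg [ 0.4507  0.3524 -0.2395]
```

{"fn": "arm_command", "kwargs": {"plan": [[[-0.001,-0.005,0,0,0,0,0.05],[-0.001,-0.001,0,0,0,0,0.045],[0,0,0,0,0,0,0.0],[0,0,0,0,0,0,0.0],[0,0,0,0,0,0,0.0],[0,0,0,0,0,0,0.0],[0,0,0,0,0,0,0.0],[0,0,0,0,0,0,0.0]]]}}

```text
t: 5.92
tool_pos: [0.469, 0.3778, 0.0135]
tool_rot: [0.126, 1.561, -0.119]
contact_force: [-0.1, 1.3, -1.1]
opening: 0.0291
```

{"fn": "arm_command", "kwargs": {"plan": [[[-0.008,0,0,0,0,0,0.0],[-0.015,0,0,0,0,0,0.0],[-0.025,0,0,0,0,0,0.0],[-0.03,0,0,0,0,0,0.0],[-0.03,0,0,0,0,0,0.0],[-0.03,0,0,0,0,0,0.0],[-0.025,0,0,0,0,0,0.0],[-0.015,0,0,0,0,0,0.0],[-0.005,0,0,0,0,0,0.0],[0,0,0,0,0,0,0.0]]]}}

```text
t: 6.75
tool_pos: [0.4583, 0.3714, 0.1936]
tool_rot: [0.114, 1.59, -0.136]
contact_force: [0.2, -0.1, -4.3]
opening: 0.0287
```

```bash
cat > w.py <<'E'
import sys
from h import *
im,T=snap("wrist",sys.argv[1]); o=ctrl.get_obs(); print("t",o["t"],"tcp",o["tool_pos"],"q",o["q"],"F",o["contact_force"],"tau",o["wrist_torque"],"op",o["opening"])
t=T@np.linalg.inv(np.array(calibration("wrist")["hand_eye"])); print("yaw y",np.degrees(np.arctan2(t[1,1],t[0,1])), "x",t[:3,0])
Ti=np.linalg.inv(t)
for n in sys.argv[2:]:
    for d in mark_of("wrist",n): w=W(T,d["at"]); print(n,w,"tool mm",W(Ti,w)*1e3,proj("wrist",T,w).round(),round(d["conf"],2))
E
python3 w.py w4 mass_brass brass_tab
```

```text
t 6.8 tcp [0.458  0.3712 0.1927] q [ 0.5538  0.0138  1.718   0.0023  1.4375 -0.8589] F [ 0.2713 -0.4318 -3.9017] tau [0.0981 0.2147 0.0506] op 0.028484524564947898
yaw y 80.92760868968332 x [-0.0239 -0.0121 -0.9996]
mass_brass [0.5043 0.5348 0.0026] tool mm [187.8783 171.5822  23.7431] [419. 193.] 0.96
mass_brass [ 0.3599  0.3162 -0.0022] tool mm [198.6884 -66.8776 -84.138 ] [186.  84.] 0.74
brass_tab [ 0.4374  0.5968 -0.0006] tool mm [191.9384 222.3108 -52.0568] [478. 119.] 0.73
brass_tab [0.2821 0.2654 0.0051] tool mm [ 193.9137 -129.4509 -153.1489] [113.   6.] 0.6
```

View pics/w4.png

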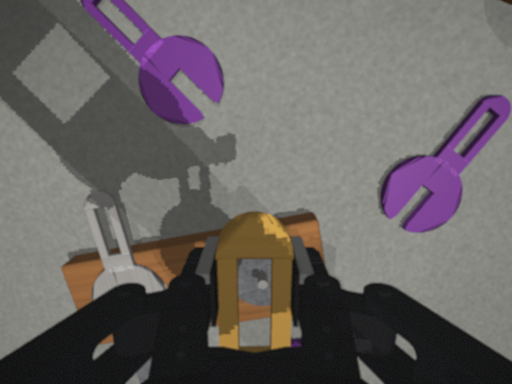

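{"fn": "arm_command", "kwargs": {"plan": [[[-0.008,-0.012,0.008,0,0,0,0.0],[-0.011,-0.024,0.016,0,0,0,0.0],[-0.011,-0.027,0.018,0,0,0,0.0],[-0.011,-0.027,0.018,0,0,0,0.0],[-0.011,-0.027,0.018,0,0,0,0.0],[-0.011,-0.027,0.018,0,0,0,0.0],[-0.011,-0.027,0.018,0,0,0,0.0],[-0.011,-0.027,0.018,0,0,0,0.0],[-0.011,-0.027,0.018,0,0,0,0.0],[-0.008,-0.027,0.018,0,0,0,0.0],[-0.004,-0.02,0.014,0,0,0,0.0],[0,-0.01,0.006,0,0,0,0.0],[0,0,0,0,0,0,0.0],[0,0,0,0,0,0,0.0]]]}}

```text
t: 8.07
tool_pos: [0.5984, 0.0391, 0.2763]
tool_rot: [0.096, 1.64, -0.156]
contact_force: [0.3, 0.3, -4.5]
opening: 0.0289
```

```bash
python3 w.py w5 tray_top mass_fitted fitted_tab tester
```

```text
t 8.1167 tcp [0.5981 0.0393 0.2759] q [-0.0417  0.0218  1.5722 -0.0358  1.6221 -1.4546] F [ 0.1027 -0.5229 -5.598 ] tau [ 0.0721  0.2561 -0.0587] op 0.02856788393080961
yaw y 80.98137887626221 x [-0.0752 -0.0321 -0.9967]
mass_fitted [ 0.5829 -0.1151  0.1486] tool mm [ 133.4641 -149.0091   18.1077] [ 84. 204.] 0.64
fitted_tab [0.5593 0.2935 0.0003] tool mm [269.9371 257.0109 -59.9618] [466. 109.] 0.75
fitted_tab [ 0.6753 -0.1064  0.1527] tool mm [ 122.1041 -126.0419  107.445 ] [117. 301.] 0.62
tester [ 0.5826 -0.115  -0.0029] tool mm [ 284.4005 -142.3232   28.3073] [146. 177.] 0.58
```

View pics/w5.png

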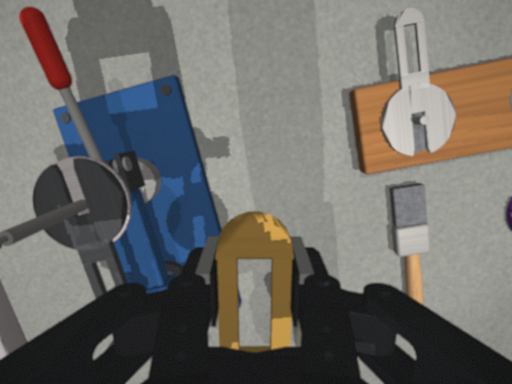

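The wrist view shows the fitted disc at (82,203) with the rod rising from about (85,207) to (5,238), the lever up-left, and the steel mass at (418,118) on the rack. One enlarged crop of the tray gives the rod and slot.

```bash
python3 - <<'E'
from h import *
im,T=snap("wrist","w6")
c=im[140:320,0:200]; cv2.imwrite("pics/c6.png",cv2.resize(c,None,fx=3.2,fy=3.2,interpolation=cv2.INTER_CUBIC)[:,:,::-1])
for n,x0,z in(("mass_fitted",[.582,-.115,5],.158),("mass_steel",[.564,.219,178.8],.036)):
    for d in cut_out("wrist",n)[:1]: m=d["mask"]; print(n,d["conf"],m.sum(),fit("wrist",T,m,z,x0))
print([proj("wrist",T,[.5825,-.115,z]).round(1).tolist() for z in(.158,.238)])
np.save("T6.npy",T)
E
```

```text
mass_fitted 0.65 6889 (array([ 0.5792, -0.1123,  4.1772]), np.float64(1.3612255569227005), 401)
mass_steel 0.9 5270 (array([  0.5619,   0.2205, 181.5533]), np.float64(0.5762919738376017), 418)
[[76.6, 205.6], [4.5, 237.0]]
```

View pics/c6.png

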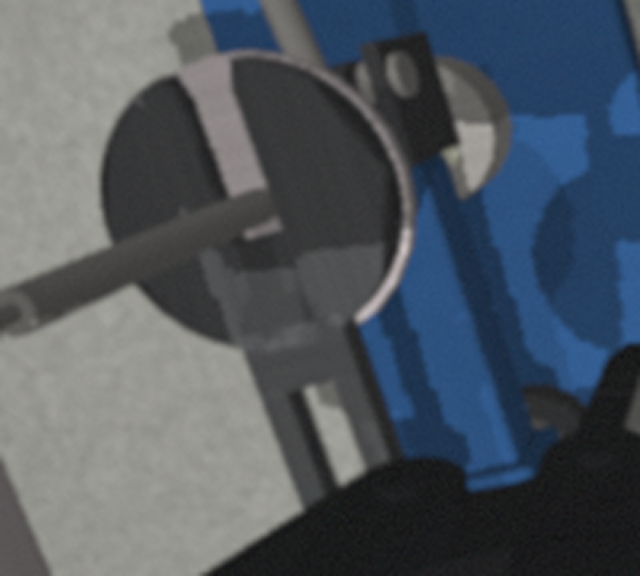

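```bash
python3 - <<'E'
from h import *
T=np.load("T6.npy"); r=lambda x,y,z: ray("wrist",T,x/3.2,140+y/3.2,z)
print("rod base",r(258,208,.150), "rod top", r(8,315,.238))
a,b=r(206,67,.15),r(263,236,.15); print("slot",a,b,np.degrees(np.arctan2(*(b-a)[1::-1])))
P=[r(250,360,.158),r(310,505,.158),r(350,330,.158),r(395,455,.158)]
for i in(0,2): d=P[i+1]-P[i]; print("tab edge",P[i],np.degrees(np.arctan2(d[1],d[0])))
for p in [(102,190),(395,200),(240,52),(230,343)]: print(r(*p,.158))
E
```

```text
rod base [ 0.5837 -0.1164  0.15  ] rod top [ 0.5833 -0.1166  0.238 ]
slot [ 0.544  -0.1204  0.15  ] [ 0.5917 -0.1171  0.15  ] 3.9385122196630995
tab edge [ 0.6239 -0.1252  0.158 ] 7.04382045266552
tab edge [ 0.6193 -0.0949  0.158 ] 5.39382833621334
[ 0.5715 -0.153   0.158 ]
[ 0.5857 -0.0738  0.158 ]
[ 0.5415 -0.1052  0.158 ]
[ 0.6184 -0.1295  0.158 ]
```

{"fn": "arm_command", "kwargs": {"plan": [[[0,-0.004,-0.02,0,-1.1,0.5,0.0],[0.005,-0.005,-0.03,0,-1.1,0.5,0.0],[0.005,-0.005,-0.03,0,-1.1,0.5,0.0],[0.005,-0.005,-0.025,0,-1.1,0.5,0.0],[0.005,-0.002,-0.01,4,0,0,0.0],[0.005,0,0,6,0,0,0.0],[0.005,0,0,6,0,0,0.0],[0.005,0,0,6,0,0,0.0],[0.005,0,0,6,0,0,0.0],[0.005,0,0,6,0,0,0.0],[0.005,0,0,4,0,0,0.0],[0,0,0,1,0,0,0.0],[0,0,0,0,0,0,0.0]]]}}

```text
t: 9.55
tool_pos: [0.4748, 0.0431, 0.2318]
tool_rot: [0.67, 1.445, -0.668]
contact_force: [0.1, -0.0, -4.3]
opening: 0.0289
```

```bash
python3 -c "
from h import *
delta([.4923,.0137,.175],35)"; python3 w.py w7
```

```text
shift mm [57.3763 -6.4755 32.7206] turn deg [ 5.7941  0.9839 -0.5781]
t 9.6 tcp [0.4748 0.0432 0.2318] q [-0.062  -0.3284  1.9563 -0.0061  1.4949 -0.7742] F [-0.0458  0.55   -4.3107] tau [ 0.2411  0.2666 -0.0083] op 0.02892147365138963
yaw y 40.798949116128156 x [ 0.0185 -0.0074 -0.9998]
```

{"fn": "arm_command", "kwargs": {"plan": [[[0.015,-0.002,0.008,2,0.3,-0.2,0.0],[0.02,-0.002,0.012,2,0.3,-0.2,0.0],[0.015,-0.002,0.01,1.5,0.3,-0.2,0.0],[0.006,0,0.003,0.3,0,0,0.0],[0,0,0,0,0,0,0.0],[0,0,0,0,0,0,0.0]]]}}

```text
t: 10.1
tool_pos: [0.4939, 0.0116, 0.1747]
tool_rot: [0.751, 1.433, -0.748]
contact_force: [-0.6, -0.0, -4.1]
opening: 0.0281
```

```bash
python3 - <<'E'
from h import *
delta([.4923,.0137,.175],35)
t=tool(); print(t)
im,T=snap("scene")
# predicted mass: centre 89mm along tool z, bottom .0165 above TCP
c=t[:3,3]+.089*t[:3,2]-t[:3,0]*.0215
tab=t[:3,3]-t[:3,0]*.0215-.029*t[:3,2]
def P(p): return proj("scene",T,p)
print("pred centre",c,P(c),"tab end",tab,P(tab),"rod",P([.5835,-.1165,.158]),P([.5835,-.1165,.238]))
crop=cv2.resize(im[110:230,190:330],None,fx=5,fy=5,interpolation=cv2.INTER_CUBIC)
for p,col in((c,(255,0,0)),(tab,(0,255,0)),([.5835,-.1165,.158],(255,0,255)),([.5835,-.1165,.238],(255,0,255))):
    u=(P(p)-[190,110])*5; cv2.circle(crop,tuple(u.astype(int).tolist()),3,col,-1)
cv2.imwrite("pics/c8.png",crop[:,:,::-1])
for cam in("scene","top"):
    im,T=snap(cam)
    for d in mark_of(cam,"mass_brass")+mark_of(cam,"brass_tab"): print(cam,W(T,d["at"]),d["conf"])
    for d in cut_out(cam,"mass_brass"):
        hsv=cv2.cvtColor(im,cv2.COLOR_RGB2HSV); m=d["mask"]
        if 14<np.median(hsv[...,0][m])<34: print(fit(cam,T,m,c[2]+.005,[c[0],c[1],125]),m.sum())
E
```

```text
shift mm [-0.3312 -0.0983 -2.6876] turn deg [-0.1094  0.1934 -0.1989]
[[ 0.0048  0.8202  0.572   0.4939]
 [-0.0008  0.572  -0.8202  0.0116]
 [-1.      0.0035  0.0034  0.1747]
 [ 0.      0.      0.      1.    ]]
pred centre [ 0.5447 -0.0614  0.1965] [254.9745 163.002 ] tab end [0.4772 0.0354 0.1961] [288.3424 171.1098] rod [237.0297 168.8872] [236.3328 147.397 ]
scene [ 0.5432 -0.0594  0.1839] 0.86
scene [0.354  0.3136 0.0011] 0.72
scene [0.697  0.3793 0.0031] 0.71
scene [0.5059 0.5349 0.0006] 0.63
scene [0.4938 0.0142 0.198 ] 0.2
scene [0.4393 0.5948 0.0047] 0.82
scene [0.7719 0.4403 0.0038] 0.73
scene [0.2851 0.2606 0.0069] 0.7
scene [0.4941 0.0113 0.1981] 0.68
scene [ 0.5482 -0.0594  0.1848] 0.4
(array([  0.5533,  -0.0566, 121.7235]), np.float64(2.139438050623701), 67) 375
top [ 0.6981  0.3789 -0.0009] 0.75
top [0.3534 0.3125 0.0007] 0.66
top [ 0.544  -0.0644  0.1901] 0.59
top [ 0.5017  0.5343 -0.0015] 0.57
top [0.7684 0.4391 0.0034] 0.89
top [0.4358 0.6022 0.0066] 0.59
top [0.2781 0.2598 0.001 ] 0.56
top [ 0.5785 -0.1172  0.1487] 0.55
(array([ 0.5316, -0.0573, 59.6195]), np.float64(1.1588599595453777), 26) 69
(array([  1.0017,  -0.454 , 125.    ]), np.float64(0.0), 31) 100
```

View pics/c8.png

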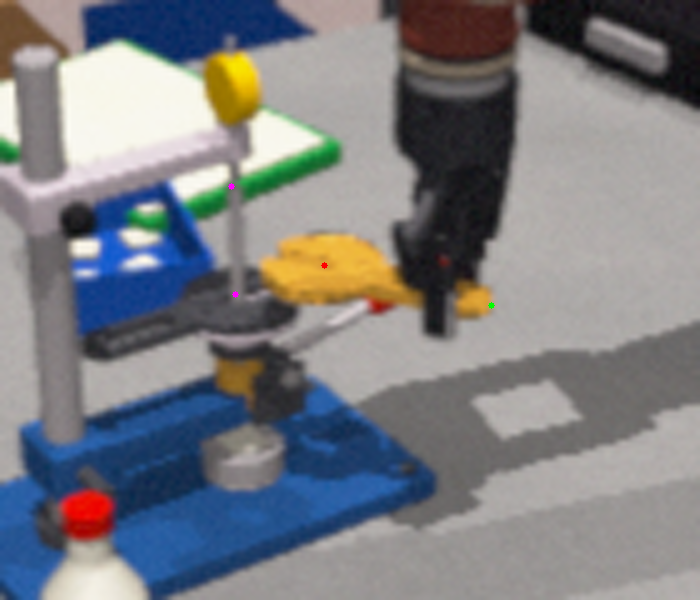

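The brass hangs as predicted (centre (324,266), tab end (490,305)), in line with the rod at x≈237 in the crop. Sliding in.

{"fn": "arm_command", "kwargs": {"plan": [[[0,0,0.008,0,0,0,0.0],[0,0,0.01,0,0,0,0.0],[0,0,0.01,0,0,0,0.0],[0,0,0.01,0,0,0,0.0],[0,0,0.004,0,0,0,0.0],[0,0,0,0,0,0,0.0]]]}}

```text
t: 11.05
tool_pos: [0.5217, -0.0268, 0.1769]
tool_rot: [0.75, 1.428, -0.747]
contact_force: [1.0, -0.0, -4.7]
opening: 0.0289
```

```bash
python3 -c "
from h import *
delta([.5325,-.0436,.175],35); print(ctrl.get_obs()['contact_force'])"
```

```text
shift mm [ 2.0043 -0.7296 19.9355] turn deg [-0.0601  0.4126 -0.347 ]
[ 1.0098 -0.0439 -4.6513]
```

{"fn": "arm_command", "kwargs": {"plan": [[[0.001,-0.0005,0.006,0,0.3,-0.3,0.0],[0.001,0,0.006,0,0,0,0.0],[0,0,0.005,0,0,0,0.0],[0,0,0.001,0,0,0,0.0],[0,0,0,0,0,0,0.0]]]}}

```text
t: 11.47
tool_pos: [0.5326, -0.0442, 0.1741]
tool_rot: [0.75, 1.438, -0.751]
contact_force: [-0.2, 1.0, -4.2]
opening: 0.029
```

```bash
cat > c.py <<'E'
from h import *
import sys
a=[float(x) for x in sys.argv[1:5]]
delta(a[:3],a[3]); o=ctrl.get_obs(); print(o['t'],tool()[:3,3],o['contact_force'],o['wrist_torque'],o['opening'])
im,T=snap("scene")
if len(sys.argv)>5:
    x0,x1,y0,y1=[int(v) for v in sys.argv[6:10]]
    cv2.imwrite(f"pics/{sys.argv[5]}.png",cv2.resize(im[y0:y1,x0:x1],None,fx=6,fy=6,interpolation=cv2.INTER_CUBIC)[:,:,::-1])
E
python3 c.py .5325 -.0436 .175 35 c9 205 305 120 200
```

```text
shift mm [-0.9479  0.2116 -0.548 ] turn deg [-0.1287  0.0038  0.0359]
11.4667 [ 0.5326 -0.0442  0.1741] [-0.1839  1.0425 -4.1833] [ 0.2954  0.2085 -0.0564] 0.028980864592958087
```

View pics/c9.png

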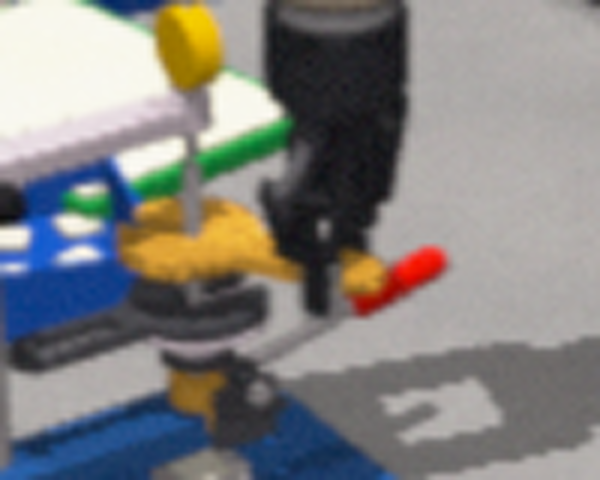

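The rod passes through the brass slot, with about 1 N side force. Lowering.

{"fn": "arm_command", "kwargs": {"plan": [[[0.006,0,0,0,0,0,0.0],[0.007,0,0,0,0,0,0.0],[0.007,0,0,0,0,0,0.0],[0.004,0,0,0,0,0,0.0],[0.002,0,0,0,0,0,0.0],[0,0,0,0,0,0,0.0]]]}}

```text
t: 12.02
tool_pos: [0.5314, -0.0429, 0.1444]
tool_rot: [0.749, 1.44, -0.75]
contact_force: [0.2, -0.1, -4.7]
opening: 0.0289
```

```bash
python3 c.py .5325 -.0436 .1415 35
```

```text
shift mm [2.9026 0.447  1.2035] turn deg [-0.0382 -0.0765  0.0849]
12.0167 [ 0.5314 -0.0429  0.1444] [ 0.188  -0.0788 -4.7443] [0.2594 0.1236 0.0187] 0.028920139876574748
```

{"fn": "arm_command", "kwargs": {"plan": [[[0.0015,0,0.001,0,0,0,0.0],[0.0015,0,0,0,0,0,0.0],[0.0008,0,0,0,0,0,0.0],[0,0,0,0,0,0,0.0]]]}}

```text
t: 12.4
tool_pos: [0.5333, -0.0439, 0.1426]
tool_rot: [0.749, 1.436, -0.749]
contact_force: [-0.7, 0.2, -2.5]
opening: 0.0286
```

```bash
python3 c.py .5325 -.0436 .1415 35
```

```text
shift mm [ 1.0877 -0.4271 -0.714 ] turn deg [-0.0335  0.0744 -0.0285]
12.4 [ 0.5333 -0.0439  0.1426] [-0.7087  0.2162 -2.5137] [ 0.1456  0.2018 -0.0421] 0.02859499827747228
```

Contact is starting: the load dropped from 4.5 to 2.5 N. I go a little further down.

{"fn": "arm_command", "kwargs": {"plan": [[[0.0015,0,-0.0005,0,0,0,0.0],[0.001,0,0,0,0,0,0.0],[0.0005,0,0,0,0,0,0.0],[0,0,0,0,0,0,0.0]]]}}

```text
t: 12.78
tool_pos: [0.534, -0.044, 0.1417]
tool_rot: [0.749, 1.433, -0.749]
contact_force: [-1.3, 0.9, -2.5]
opening: 0.0287
```

```bash
python3 c.py .5325 -.0436 .1415 35 c10 205 305 120 200
```

```text
shift mm [ 0.2016 -0.9999 -1.1951] turn deg [-0.0564  0.23   -0.1199]
12.7833 [ 0.534  -0.044   0.1417] [-1.3414  0.8507 -2.5267] [ 0.0928  0.2202 -0.1044] 0.028745311587324334
```

{"fn": "arm_command", "kwargs": {"plan": [[[0.0015,-0.0005,-0.001,0,0,0,0.0],[0.0015,0,0,0,0,0,0.0],[0.001,0,0,0,0,0,0.0],[0,0,0,0,0,0,0.0]]]}}

```text
t: 13.17
tool_pos: [0.5342, -0.044, 0.1413]
tool_rot: [0.748, 1.43, -0.749]
contact_force: [-3.2, 0.1, 1.4]
opening: 0.0288
```

```bash
python3 c.py .5325 -.0436 .1415 35 c10 205 305 120 200
```

```text
shift mm [-0.1781 -1.1336 -1.2638] turn deg [-0.0716  0.397  -0.1829]
13.1667 [ 0.5342 -0.044   0.1413] [-3.2441  0.0784  1.3652] [-0.0017  0.4878 -0.195 ] 0.028844071183832354
```

View pics/c10.png

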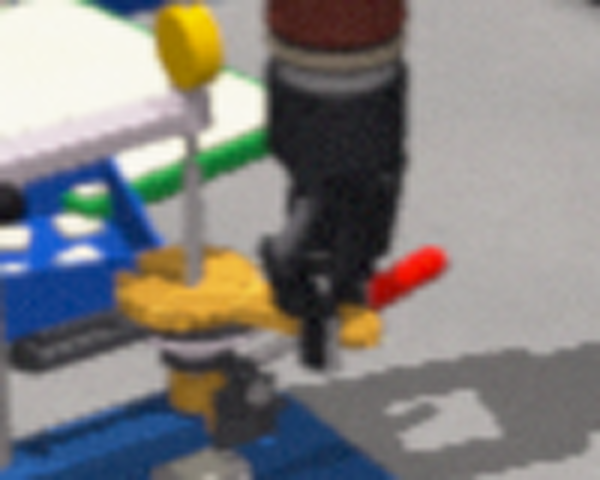

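The brass sits on the stack, with the weight taken by the stack. Releasing and backing off up and outwards.

{"fn": "arm_command", "kwargs": {"plan": [[[0,0,0,0,0,0,0.036],[0,0,0,0,0,0,0.042],[0,0,0,0,0,0,0.048],[0,0,0,0,0,0,0.048],[-0.008,0,0,0,0,0,0.048],[-0.015,0,0,0,0,0,0.048],[-0.02,0,-0.005,0,0,0,0.048],[-0.015,0,-0.02,0,0,0,0.048],[-0.01,0,-0.035,0,0,0,0.06],[-0.01,0,-0.035,0,0,0,0.06],[-0.01,0,-0.035,-4,0,0,0.06],[0,0,-0.03,-5,0,0,0.06],[0,0,-0.02,-6,0,0,0.06],[0,0,0,-6,0,0,0.06],[0,0,0,0,0,0,0.06]]]}}

```text
t: 14.47
tool_pos: [0.4256, 0.106, 0.2391]
tool_rot: [0.457, 1.5, -0.448]
contact_force: [0.3, -0.4, 1.1]
opening: 0.0599
```

```bash
cat > m.py <<'E'
from h import *
for cam in("scene","top"):
    im,T=snap(cam)
    for n in("mass_fitted","fitted_tab","mass_brass","brass_tab","mass_steel","steel_tab"):
        for d in mark_of(cam,n):
            w=W(T,d["at"])
            if np.hypot(w[0]-.5835,w[1]+.1165)<.15: print(cam,n,w,round(d["conf"],2))
E
python3 m.py; python3 -c "
from h import *
delta([.472,.2205,.10],91)"
```

```text
scene mass_fitted [ 0.5818 -0.1176  0.1494] 0.53
scene fitted_tab [ 0.6701 -0.1067  0.1524] 0.54
scene mass_brass [ 0.5857 -0.1189  0.1559] 0.58
scene brass_tab [ 0.6728 -0.1037  0.1544] 0.68
scene brass_tab [ 0.5334 -0.0441  0.1646] 0.56
scene brass_tab [ 0.5877 -0.1138  0.1455] 0.32
scene steel_tab [ 0.4502 -0.1299  0.129 ] 0.58
scene steel_tab [ 0.5576 -0.1196  0.0992] 0.55
top mass_fitted [ 0.5794 -0.1177  0.1522] 0.4
top fitted_tab [ 0.6695 -0.1119  0.1534] 0.63
top fitted_tab [ 0.4368 -0.1307  0.1244] 0.35
top mass_brass [ 0.5835 -0.1177  0.1582] 0.76
top brass_tab [ 0.5324 -0.0452  0.1627] 0.9
shift mm [138.6858 120.4129 -27.8434] turn deg [-34.4651   1.1971  -0.2439]
```

{"fn": "arm_command", "kwargs": {"plan": [[[0.005,0.012,-0.003,-5,0.2,0,0.06],[0.008,0.013,0.003,-6,0.2,0,0.06],[0.01,0.013,0.004,-6,0.2,0,0.06],[0.012,0.013,0.004,-6,0.2,0,0.06],[0.012,0.013,0.004,-6,0.2,0,0.06],[0.012,0.013,0.004,-4,0.2,0,0.06],[0.012,0.01,0.004,-1,0,0,0.06],[0.012,0.01,0.004,0,0,0,0.06],[0.006,0.008,0.004,0,0,0,0.06],[0,0,0,0,0,0,0.06],[0,0,0,0,0,0,0.06]]]}}

```text
t: 16.08
tool_pos: [0.4818, 0.2062, 0.1478]
tool_rot: [-0.027, 1.566, 0.032]
contact_force: [0.3, 0.5, -0.2]
opening: 0.0598
```

```bash
python3 - <<'E'
from h import *
im,T=snap("wrist","w11")
for n in("mass_steel","steel_tab"): print(n,[(W(T,d["at"]),round(d["conf"],2)) for d in mark_of("wrist",n)])
for d in cut_out("wrist","mass_steel"): print(d["conf"],d["mask"].sum(),fit("wrist",T,d["mask"],.036,[.563,.2195,180]))
delta([.473,.2205,.014],90)
E
```

```text
mass_steel [(array([0.5623, 0.2213, 0.0262]), 0.83)]
steel_tab [(array([0.4734, 0.2189, 0.0321]), 0.91)]
0.9 8056 (array([  0.5626,   0.2217, 181.7495]), np.float64(0.6160390170989032), 506)
0.47 20718 (array([  0.6863,   0.0805, 141.5689]), np.float64(0.12122269865045451), 1212)
shift mm [134.9143  14.5145  -9.7443] turn deg [ 2.0739  0.3979 -0.2219]
```

{"fn": "arm_command", "kwargs": {"plan": [[[0.02,0.006,-0.004,0.2,0.2,-0.1,0.06],[0.03,0.005,-0.004,0,0.2,-0.1,0.06],[0.03,0.002,-0.001,0,0,0,0.06],[0.02,0,0,0,0,0,0.06],[0.01,0,0,0,0,0,0.055],[0,0,0,0,0,0,0.055],[0,0,0,0,0,0,0.055]]]}}

```text
t: 16.87
tool_pos: [0.4796, 0.2182, 0.0444]
tool_rot: [-0.019, 1.554, 0.025]
contact_force: [0.6, 1.1, -0.5]
opening: 0.0553
```

```bash
python3 c.py .4726 .2190 .013 91.7
```

```text
shift mm [31.3205  0.8773 -7.5432] turn deg [-0.0919  0.9688 -0.2124]
16.8667 [0.4796 0.2182 0.0444] [ 0.6281  1.0745 -0.5347] [ 0.0028 -0.0058 -0.0277] 0.05529416628600234
```

{"fn": "arm_command", "kwargs": {"plan": [[[0.012,0.0005,-0.004,0,0.6,-0.2,0.055],[0.012,0.0005,-0.004,0,0.4,0,0.055],[0.008,0,-0.001,0,0,0,0.055],[0.002,0,0,0,0,0,0.055],[0,0,0,0,0,0,0.055],[0,0,0,0,0,0,0.055]]]}}

```text
t: 17.42
tool_pos: [0.4739, 0.2199, 0.0122]
tool_rot: [-0.02, 1.564, 0.023]
contact_force: [-0.2, 0.5, 0.3]
opening: 0.0551
```

```bash
python3 c.py .4726 .2190 .013 91.7
```

```text
shift mm [-0.8561 -0.8728 -1.3403] turn deg [-0.128   0.3664 -0.1235]
17.4167 [0.4739 0.2199 0.0122] [-0.2427  0.5014  0.2802] [ 0.0508 -0.013  -0.0543] 0.055082254007391224
```

{"fn": "arm_command", "kwargs": {"plan": [[[-0.001,-0.001,-0.001,0,0,0,0.0],[0,0,0,0,0,0,0.0],[0,0,0,0,0,0,0.0],[0,0,0,0,0,0,0.0],[0,0,0,0,0,0,0.0],[0,0,0,0,0,0,0.0],[0,0,0,0,0,0,0.0]]]}}

```text
t: 18.05
tool_pos: [0.4734, 0.219, 0.0143]
tool_rot: [-0.019, 1.563, 0.024]
contact_force: [0.2, 0.1, -1.8]
opening: 0.028
```

```bash
python3 c.py .4726 .2190 .013 91.7
```

```text
shift mm [ 1.2908  0.057  -0.8426] turn deg [-0.1249  0.4631 -0.152 ]
18.05 [0.4734 0.219  0.0143] [ 0.1645  0.0674 -1.7735] [-0.0419  0.0101  0.0577] 0.027975762636182372
```

{"fn": "arm_command", "kwargs": {"plan": [[[-0.008,0,0,0,0,0,0.0],[-0.015,0,0,0,0,0,0.0],[-0.025,0,0,0,0,0,0.0],[-0.03,0,0,0,0,0,0.0],[-0.03,0,-0.005,0,-0.3,0,0.0],[-0.03,-0.005,-0.01,0,-0.3,0,0.0],[-0.03,-0.015,-0.015,0,-0.3,0,0.0],[-0.03,-0.025,-0.015,0,-0.3,0,0.0],[-0.02,-0.032,-0.015,0,0,0,0.0],[-0.01,-0.035,-0.01,0,0,0,0.0],[0,-0.035,0,0,0,0,0.0],[0,-0.035,0,0,0,0,0.0],[0,-0.025,0,0,0,0,0.0],[0,-0.01,0,0,0,0,0.0],[0,0,0,0,0,0,0.0]]]}}

```text
t: 19.35
tool_pos: [0.3969, -0.0091, 0.2553]
tool_rot: [-0.03, 1.548, 0.021]
contact_force: [-0.3, 0.7, -3.5]
opening: 0.0283
```

```bash
python3 c.py .40 -.27 .23 91.7
```

```text
shift mm [  26.7194 -260.7107   -6.0571] turn deg [0.1831 1.3031 0.335 ]
19.35 [ 0.3969 -0.0091  0.2553] [-0.2943  0.7458 -3.4842] [0.0562 0.1891 0.0249] 0.028316907308467483
```

{"fn": "arm_command", "kwargs": {"plan": [[[0.001,-0.02,0,0,0.3,0,0.0],[0.002,-0.033,0,0,0.3,0,0.0],[0.003,-0.035,0,0,0.3,0,0.0],[0.003,-0.035,0,0,0.3,0,0.0],[0.003,-0.035,0,0,0,0,0.0],[0.003,-0.035,0,0,0,0,0.0],[0.003,-0.035,0,0,0,0,0.0],[0.003,-0.02,0,-3,0,0,0.0],[0.003,-0.01,0,-6,0,0,0.0],[0.002,0,0,-6,0,0,0.0],[0,0,0,-6,0,0,0.0],[0,0,0,-6,0,0,0.0],[0,0,0,-6,0,0,0.0],[0,0,0,-6,0,0,0.0],[0,0,0,0,0,0,0.0]]]}}

```text
t: 20.65
tool_pos: [0.4119, -0.2623, 0.2247]
tool_rot: [-0.596, 1.487, 0.61]
contact_force: [0.4, -0.3, -1.6]
opening: 0.0285
```

```bash
python3 c.py .516 -.261 .19 155; python3 -c "
from h import *
print(ctrl.get_obs()['q'])"
```

```text
shift mm [ 34.1406 -71.9033  75.5085] turn deg [-20.8328   0.1831  -0.4936]
20.65 [ 0.4119 -0.2623  0.2247] [ 0.3559 -0.3174 -1.558 ] [-0.129   0.0656 -0.0238] 0.02851016599924196
[-0.7208 -0.2737  1.9249  0.0024  1.4991 -3.0592]
```

```bash
python3 c.py .4856 -.2418 .182 142
```

```text
shift mm [ 42.4292 -36.8097  67.1193] turn deg [-8.0305  0.132  -0.5023]
20.7 [ 0.4119 -0.2622  0.2246] [-0.4344  0.3801 -2.5254] [-0.1721  0.079  -0.0406] 0.028597324049411815
```

{"fn": "arm_command", "kwargs": {"plan": [[[0.005,-0.006,0.012,0,0,-0.2,0.0],[0.008,-0.008,0.014,0,0,-0.2,0.0],[0.008,-0.008,0.014,0,0,0,0.0],[0.008,-0.008,0.014,-1,0,0,0.0],[0.008,-0.006,0.01,-3,0,0,0.0],[0.004,-0.001,0.003,-3,0,0,0.0],[0.001,0,0,-1,0,0,0.0],[0,0,0,0,0,0,0.0]]]}}

```text
t: 21.42
tool_pos: [0.4912, -0.2382, 0.1819]
tool_rot: [-0.7, 1.454, 0.699]
contact_force: [0.1, 0.4, -2.6]
opening: 0.0282
```

```bash
python3 c.py .4856 -.2418 .182 142; python3 - <<'E'
from h import *
print(ctrl.get_obs()['q'])
t=tool(); c=t[:3,3]+.0892*t[:3,2]-t[:3,0]*.0157; print("pred",c)
for cam in("scene","top"):
    im,T=snap(cam)
    for n in("mass_steel","steel_tab"):
        for d in mark_of(cam,n): print(cam,n,W(T,d["at"]),round(d["conf"],2))
E
```

```text
shift mm [-0.1029  2.1432 -6.2653] turn deg [-0.6418  0.0485  0.0491]
21.4167 [ 0.4912 -0.2382  0.1819] [ 0.0739  0.3813 -2.574 ] [-0.1049  0.1106 -0.0119] 0.028159329161979194
[-0.5886 -0.102   1.8482  0.001   1.3943 -3.0553]
pred [ 0.5468 -0.1687  0.1978]
scene mass_steel [ 0.5489 -0.1691  0.1995] 0.48
scene steel_tab [ 0.4911 -0.2382  0.2035] 0.68
top mass_steel [ 0.5461 -0.174   0.2014] 0.68
top steel_tab [ 0.4917 -0.2387  0.1969] 0.73
top steel_tab [ 0.555   0.2921 -0.0045] 0.53
```

{"fn": "arm_command", "kwargs": {"plan": [[[0,0.003,0,0,0,0,0.0],[0,0.001,0.008,0,0,0,0.0],[0,0,0.01,0,0,0,0.0],[0,0,0.01,0,0,0,0.0],[0,0,0.008,0,0,0,0.0],[0,0,0.002,0,0,0,0.0],[0,0,0,0,0,0,0.0]]]}}

```text
t: 22.35
tool_pos: [0.5141, -0.2035, 0.1841]
tool_rot: [-0.701, 1.452, 0.695]
contact_force: [0.3, -1.0, -2.2]
opening: 0.0286
```

```bash
python3 c.py .5278 -.1862 .182 141.4
```

```text
shift mm [ 2.1613  0.1288 22.0518] turn deg [-0.1478  0.1209  0.2685]
22.35 [ 0.5141 -0.2035  0.1841] [ 0.276  -0.962  -2.2054] [-0.1161  0.1286 -0.0323] 0.028559707630729403
```

{"fn": "arm_command", "kwargs": {"plan": [[[0.001,0,0.007,0,0.1,0.2,0.0],[0.001,0,0.007,0,0,0,0.0],[0,0,0.005,0,0,0,0.0],[0,0,0.001,0,0,0,0.0],[0,0,0,0,0,0,0.0]]]}}

```text
t: 22.82
tool_pos: [0.5277, -0.1865, 0.1815]
tool_rot: [-0.698, 1.456, 0.698]
contact_force: [0.0, -0.3, -2.6]
opening: 0.028
```

```bash
python3 c.py .5278 -.1862 .182 141.4; echo; python3 c.py .5417 -.1951 .182 152
```

```text
shift mm [-0.5287  0.0978  0.302 ] turn deg [-0.1752 -0.0084  0.0026]
22.8167 [ 0.5277 -0.1865  0.1815] [ 0.0023 -0.3188 -2.5762] [-0.107   0.1207 -0.0177] 0.02798747232245278

shift mm [ -0.5089 -16.3337   2.1629] turn deg [-10.7834  -0.003    0.0024]
22.8667 [ 0.5276 -0.1866  0.1815] [-0.2951  0.2004 -1.9077] [-0.099   0.0639  0.0122] 0.028370442958580745
```

{"fn": "arm_command", "kwargs": {"plan": [[[0,-0.0035,0.0002,-2.2,0,0,0.0],[0,-0.0035,0.0002,-2.2,0,0,0.0],[0,-0.0035,0.0002,-2.2,0,0,0.0],[0,-0.0035,0.0002,-2.2,0,0,0.0],[0,-0.0025,0.0002,-2,0,0,0.0],[0,0,0,0,0,0,0.0]]]}}

```text
t: 23.42
tool_pos: [0.5415, -0.1969, 0.1818]
tool_rot: [-0.847, 1.401, 0.845]
contact_force: [0.6, 0.3, -1.8]
opening: 0.0286
```

```bash
python3 c.py .5417 -.1951 .1523 152;python3 -c "
from h import *
print(ctrl.get_obs()['q'])"
```

```text
shift mm [29.4791  0.6537  1.7372] turn deg [ 0.2513 -0.0887  0.0375]
23.4167 [ 0.5415 -0.1969  0.1818] [ 0.5904  0.2774 -1.8494] [-0.1375  0.1078 -0.0066] 0.02858466541849722
[-0.4771 -0.028   1.7782 -0.0015  1.391  -3.1347]
```

{"fn": "arm_command", "kwargs": {"plan": [[[0.004,0.0003,0.001,0.8,0,0,0.0],[0.006,0,0.0005,0,0,0,0.0],[0.006,0,0,0,0,0,0.0],[0.005,0,0,0,0,0,0.0],[0.003,0,0,0,0,0,0.0],[0,0,0,0,0,0,0.0]]]}}

```text
t: 23.97
tool_pos: [0.5407, -0.195, 0.1546]
tool_rot: [-0.834, 1.407, 0.834]
contact_force: [-0.1, 0.4, -3.0]
opening: 0.0282
```

```bash
python3 c.py .5412 -.1948 .1523 151.5;python3 -c "
from h import *
print(ctrl.get_obs()['q'])"
```

```text
shift mm [ 2.2563 -0.3326  0.388 ] turn deg [-0.1149 -0.0919 -0.0414]
23.9667 [ 0.5407 -0.195   0.1546] [-0.1214  0.4001 -2.9806] [-0.1496  0.0532 -0.0863] 0.028234043256017874
[-0.4747 -0.0061  1.8031 -0.0016  1.3452 -3.1166]
```

{"fn": "arm_command", "kwargs": {"plan": [[[0.0015,0,0,0,0,0,0.0],[0.001,0,0,0,0,0,0.0],[0.0008,0,0,0,0,0,0.0],[0,0,0,0,0,0,0.0]]]}}

```text
t: 24.35
tool_pos: [0.5414, -0.1952, 0.1527]
tool_rot: [-0.836, 1.405, 0.833]
contact_force: [-1.1, 0.6, 0.2]
opening: 0.0282
```

```bash
python3 c.py .5412 -.1948 .1523 151.5
```

```text
shift mm [0.3548 0.3584 0.3098] turn deg [-0.0896 -0.0719  0.0488]
24.35 [ 0.5414 -0.1952  0.1527] [-1.089   0.5528  0.1844] [0.0633 0.1741 0.0913] 0.028186847942100825
```

{"fn": "arm_command", "kwargs": {"plan": [[[0.001,0,0,0,0,0,0.0],[0,0,0,0,0,0,0.0],[0,0,0,0,0,0,0.036],[0,0,0,0,0,0,0.042],[0,0,0,0,0,0,0.048],[0,0,0,0,0,0,0.048],[-0.008,0,0,0,0,0,0.048],[-0.015,0,0,0.5,0,0,0.048],[-0.02,0,-0.005,2,0,0,0.048],[-0.015,0,-0.02,3,0,0,0.048],[-0.01,0,-0.03,5,0,0,0.03],[-0.01,0,-0.03,6,0,0,0.0],[-0.01,0,-0.03,6,0,0,0.0],[0,0,-0.025,6,0,0,0.0],[0,0,-0.01,6,0,0,0.0],[0,0,0,6,0,0,0.0],[0,0,0,6,0,0,0.0],[0,0,0,0,0,0,0.0]]]}}

```text
t: 25.9
tool_pos: [0.4412, -0.3132, 0.2563]
tool_rot: [-0.184, 1.552, 0.163]
contact_force: [-0.1, 0.2, 0.1]
opening: -0.0002
```

```bash
python3 m.py; python3 c.py .445 -.1286 .20 95 c12 190 310 110 210
python3 - <<'E'
from h import *
for cam in("scene","top"):
    T=c2w(cam); get_image(cam)
    for n in("lever_grip","lift_lever","tray_top"): print(cam,n,[(W(T,d["at"]),round(d["conf"],2)) for d in mark_of(cam,n)])
E
```

```text
scene mass_fitted [ 0.5787 -0.1133  0.1529] 0.53
scene mass_fitted [ 0.5863 -0.1189  0.1573] 0.36
scene fitted_tab [ 0.6717 -0.1056  0.1541] 0.57
scene fitted_tab [ 0.5407 -0.1969  0.1734] 0.3
scene mass_brass [ 0.5875 -0.1173  0.1553] 0.73
scene brass_tab [ 0.5362 -0.0412  0.1666] 0.7
scene mass_steel [ 0.5856 -0.1189  0.1702] 0.55
scene steel_tab [ 0.5433 -0.1986  0.1719] 0.73
scene steel_tab [ 0.5793 -0.1168  0.1533] 0.37
top mass_fitted [ 0.5785 -0.116   0.1467] 0.58
top fitted_tab [ 0.672  -0.1102  0.1575] 0.52
top fitted_tab [ 0.585  -0.114   0.1492] 0.24
top brass_tab [ 0.583  -0.1197  0.1573] 0.46
top mass_steel [ 0.5828 -0.1211  0.1724] 0.9
top steel_tab [ 0.5416 -0.1952  0.1638] 0.8
shift mm [ 53.0983 179.3036  43.8892] turn deg [7.8465 0.5774 0.7297]
26.6 [ 0.4414 -0.3126  0.2551] [-0.0505  0.2782 -0.1167] [ 0.0313  0.0188 -0.0249] -6.827866191357011e-05
scene lever_grip [(array([0.7236, 0.2093, 0.0004]), 0.6), (array([ 0.449 , -0.1309,  0.1272]), 0.56)]Traceback (most recent call last):
  File "<stdin>", line 4, in <module>
ValueError: it knows: brass_tab, brush, coupon_box, fitted_tab, gauge, lever_grip, lever_pivot, mass_brass, mass_fitted, mass_steel, rack, steel_tab, tester, tray_top, wash_bottle
```

View pics/c12.png

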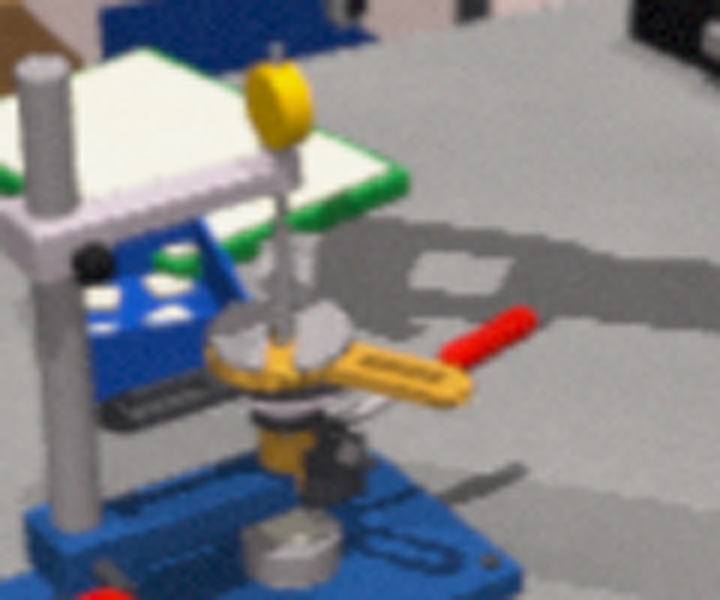

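The picture shows the steel flat on the brass (disc centre (280,335)), the brass tab to (455,385), the fitted tab to the column at left, and the steel tab hidden behind; the lever is still up at (490,335). Marks put the tabs at about 5°, 125° and 242°. Now I move over the lever handle with the fingers shut.

{"fn": "arm_command", "kwargs": {"plan": [[[0,0.012,0.003,0,0.1,0.1,0.0],[0,0.025,0.006,0,0.1,0.1,0.0],[0,0.03,0.0075,0,0.1,0.1,0.0],[0,0.03,0.0075,0,0.1,0.1,0.0],[0,0.03,0.0075,0,0.1,0.1,0.0],[0.005,0.025,0.006,2,0,0.1,0.0],[0.01,0.015,0.004,3,0,0,0.0],[0.015,0.004,0,2.5,0,0,0.0],[0.015,0,0,0,0,0,0.0],[0.01,0,0,0,0,0,0.0],[0,0,0,0,0,0,0.0],[0,0,0,0,0,0,0.0]]]}}

```text
t: 27.75
tool_pos: [0.4438, -0.1217, 0.1983]
tool_rot: [-0.069, 1.566, 0.069]
contact_force: [0.3, -0.2, -0.3]
opening: 0.0001
```

```bash
python3 - <<'E'
from h import *
delta([.447,-.1285,.06],95); im,T=snap("wrist","w13"); print(ctrl.get_obs()["contact_force"])
hsv=cv2.cvtColor(im,cv2.COLOR_RGB2HSV); m=((hsv[...,0]<8)|(hsv[...,0]>172))&(hsv[...,1]>170)&(hsv[...,2]>60)
v,u=np.nonzero(m); print(m.sum()); 
print("red centroid",u.mean(),v.mean(),ray("wrist",T,u.mean(),v.mean(),.13), "ends",ray("wrist",T,u[v<np.percentile(v,3)].mean(),v.min(),.135),ray("wrist",T,u[v>np.percentile(v,97)].mean(),v.max(),.13))
E
```

```text
shift mm [138.2961  -7.0272   2.0161] turn deg [0.0471 0.2303 0.02  ]
[ 0.1615 -0.2924 -1.546 ]
1975
red centroid 244.7048101265823 200.58227848101265 [ 0.4394 -0.1285  0.13  ] ends [ 0.4126 -0.1307  0.135 ] [ 0.4726 -0.1309  0.13  ]
```

{"fn": "arm_command", "kwargs": {"plan": [[[0.012,-0.004,0.001,0,0,0,0.0],[0.015,-0.004,0.001,0,0,0,0.0],[0.015,0,0,0,0,0,0.0],[0.01,0,0,0,0,0,0.0],[0.008,0,0,0,0,0,0.0],[0.008,0,0,0,0,0,0.0],[0.008,0,0,0,0,0,0.0],[0.008,0,0,0,0,0,0.0],[0.008,0,0,0,0,0,0.0],[0.008,0,0,0,0,0,0.0],[0.008,0,0,0,0,0,0.0],[0.008,0,0,0,0,0,0.0]]]}}

```text
t: 28.8
tool_pos: [0.4546, -0.1381, 0.0894]
tool_rot: [-0.075, 1.553, 0.057]
contact_force: [-1.3, -0.4, 6.5]
opening: 0.0
```

```bash
python3 c.py .449 -.1295 .06 95
```

```text
shift mm [29.2     9.4292 -5.3046] turn deg [-0.1691  0.9424  0.6854]
28.8 [ 0.4546 -0.1381  0.0894] [-1.3136 -0.3518  6.5375] [-0.0147  0.2145 -0.0131] 4.080888851310966e-05
```

{"fn": "arm_command", "kwargs": {"plan": [[[0.004,0.005,-0.002,0,0.4,0.3,0.0],[0.006,0.004,-0.002,0,0.3,0.3,0.0],[0.006,0.002,-0.001,0,0,0,0.0],[0.006,0.001,0,0,0,0,0.0],[0.004,0,0,0,0,0,0.0],[0.003,0,0,0,0,0,0.0]]]}}

```text
t: 29.35
tool_pos: [0.4573, -0.1363, 0.069]
tool_rot: [-0.084, 1.549, 0.047]
contact_force: [-2.2, 1.4, 6.3]
opening: 0.0
```

```bash
python3 c.py .449 -.1295 .055 95
```

```text
shift mm [13.6272  7.7565 -7.9315] turn deg [-0.2049  1.1404  1.3822]
29.35 [ 0.4573 -0.1363  0.069 ] [-2.2009  1.3617  6.2579] [0.2273 0.2539 0.0006] 3.961899352797499e-06
```

{"fn": "arm_command", "kwargs": {"plan": [[[0.005,0.003,-0.003,0,0.4,0.5,0.0],[0.005,0.003,-0.003,0,0.4,0.5,0.0],[0.005,0.001,-0.001,0,0,0,0.0],[0.004,0,0,0,0,0,0.0]]]}}

```text
t: 29.73
tool_pos: [0.4568, -0.1343, 0.0576]
tool_rot: [-0.078, 1.55, 0.053]
contact_force: [-14.1, 5.1, 28.9]
opening: -0.0001
```

```bash
python3 c.py .449 -.1295 .055 95; python3 m.py
```

```text
shift mm [ 2.3926  5.5163 -7.4428] turn deg [-0.1976  1.0834  0.9473]
29.7333 [ 0.4568 -0.1343  0.0576] [-14.0583   5.0512  28.9104] [0.9305 2.0893 0.0795] -0.00010424827452370423
scene mass_fitted [ 0.5835 -0.1179  0.1401] 0.68
scene fitted_tab [ 0.6692 -0.1034  0.1411] 0.67
scene fitted_tab [ 0.5849 -0.1153 -0.0017] 0.34
scene mass_brass [ 0.5857 -0.1188  0.1454] 0.83
scene brass_tab [ 0.536  -0.0427  0.1518] 0.7
scene brass_tab [ 0.581  -0.1178  0.14  ] 0.66
scene steel_tab [ 0.5409 -0.1951  0.1576] 0.8
top mass_fitted [ 0.5773 -0.1146  0.1385] 0.4
top fitted_tab [ 0.6708 -0.1106  0.142 ] 0.5
top mass_brass [ 0.5831 -0.1186  0.1457] 0.63
top brass_tab [ 0.5348 -0.0451  0.1464] 0.43
top brass_tab [ 0.5578 -0.1208  0.0987] 0.36
top mass_steel [ 0.584  -0.1228  0.1558] 0.78
top steel_tab [ 0.5409 -0.199   0.1548] 0.82
```

Force jumped to 29 N at the stop height and the stack sits about 12 mm lower. Lifting off and backing away.

{"fn": "arm_command", "kwargs": {"plan": [[[-0.006,0,0,0,0,0,0.0],[-0.015,0,-0.002,0,0,0,0.0],[-0.025,0,-0.008,0,0,0,0.0],[-0.03,0,-0.01,0,0,0,0.0],[-0.03,0,-0.01,0,0,0,0.0],[-0.03,0,-0.01,0,0,0,0.0],[-0.02,0,0,0,0,0,0.0],[0,0,0,0,0,0,0.0],[0,0,0,0,0,0,0.0]]]}}

```text
t: 31.23
tool_pos: [0.4103, -0.1338, 0.2184]
tool_rot: [-0.076, 1.554, 0.057]
contact_force: [-1.1, -0.4, -0.7]
opening: 0.0002
```

```bash
python3 m.py; python3 c.py .449 -.1295 .2 95 c14 190 310 110 210; python3 - <<'E'
from h import *
for cam in("scene","top"):
    T=c2w(cam); get_image(cam)
    for n in("lever_grip","tray_top","wash_bottle","coupon_box","brush"): print(cam,n,[(W(T,d["at"]),round(d["conf"],2)) for d in mark_of(cam,n)])
E
```

```text
scene mass_fitted [ 0.5809 -0.1162  0.14  ] 0.48
scene fitted_tab [ 0.6721 -0.1053  0.1393] 0.5
scene mass_brass [ 0.5864 -0.1172  0.1446] 0.66
scene brass_tab [ 0.5354 -0.0435  0.1529] 0.82
scene mass_steel [ 0.5887 -0.117   0.1537] 0.68
scene mass_steel [ 0.5823 -0.1156  0.1359] 0.2
scene steel_tab [ 0.5417 -0.1954  0.1603] 0.79
scene steel_tab [ 0.5867 -0.1132  0.1346] 0.24
top mass_fitted [ 0.5778 -0.1148  0.1368] 0.48
top fitted_tab [ 0.6701 -0.1075  0.1459] 0.56
top mass_brass [ 0.5821 -0.1201  0.1438] 0.62
top brass_tab [ 0.5336 -0.0434  0.1498] 0.6
top mass_steel [ 0.5825 -0.122   0.157 ] 0.69
top steel_tab [ 0.5427 -0.1978  0.158 ] 0.74
top steel_tab [ 0.5829 -0.1235  0.1575] 0.54
shift mm [18.3002  1.1017 38.8341] turn deg [-0.1501  0.7795  0.6862]
31.9333 [ 0.4101 -0.1337  0.2178] [ 0.1617  0.4755 -0.442 ] [ 0.0216 -0.0196  0.0098] -0.0001121893555979735
scene lever_grip []
scene tray_top [(array([ 0.5892, -0.1112,  0.1343]), 0.45)]
scene wash_bottle [(array([ 0.7783,  0.0737, -0.0015]), 0.91), (array([ 0.5794, -0.1138,  0.1382]), 0.25)]
scene coupon_box [(array([ 0.5353, -0.4415, -0.0017]), 0.95)]
scene brush [(array([0.7228, 0.2128, 0.0004]), 0.58)]
top lever_grip []
top tray_top [(array([ 0.5594, -0.1201,  0.0992]), 0.61), (array([ 0.5802, -0.1116,  0.1359]), 0.53)]
top wash_bottle [(array([0.7737, 0.084 , 0.0009]), 0.69)]
top coupon_box [(array([ 0.5352, -0.4373, -0.005 ]), 0.58)]
top brush [(array([ 0.7218,  0.2148, -0.0022]), 0.7)]
```

View pics/c14.png

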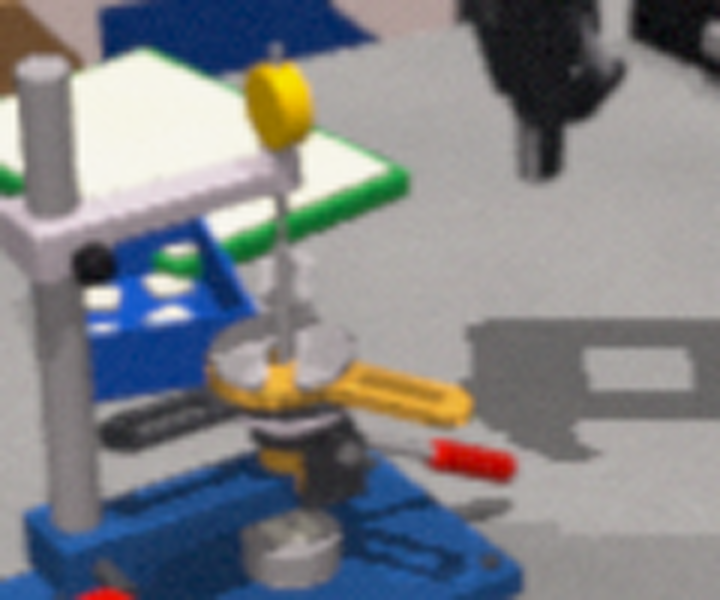

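The lever is down (handle at about (473,460) in the crop) and the stack is lower and flat. One quick check of the handle against the stop.

```bash
python3 - <<'E'
from h import *
im,T=snap("scene"); hsv=cv2.cvtColor(im,cv2.COLOR_RGB2HSV); m=((hsv[...,0]<8)|(hsv[...,0]>172))&(hsv[...,1]>170)&(hsv[...,2]>90)
m[:,:250]=0;m[:,300:]=0;m[:150]=0;m[210:]=0; v,u=np.nonzero(m); print(u.mean(),v.mean(),m.sum())
for a in(0,.5,.6,.65,.70):
    an=np.arctan2(25,115)-a; s=.024+.118*np.cos(an); z=.1+.118*np.sin(an); print(a,s,z,proj("scene",T,[.5835-s*.9962,-.1165-s*.087,z]))
E
```

```text
268.33962264150944 186.39622641509433 53
0 0.13930681094289052 0.12506669803106316 [271.3188 166.1804]
0.5 0.13720886175524208 0.06671706713520448 [270.6862 180.6642]
0.6 0.13332054008893052 0.05558131570313532 [269.7646 183.6527]
0.65 0.13096390893908388 0.050173077714237964 [269.2107 185.1369]
0.7 0.12833992372261646 0.044889381081695524 [268.5966 186.6102]
```

The handle is at the 0.70 rad position. Handing in.

```bash
python3 -c "
from station import finish_job
print(finish_job())"
```

```text
the job is handed in; nothing more can be done
None
```

I put the brass mass and then the steel mass on the stack and pressed the lever all the way down. I then handed the job in at about 32 s of the 72 s allowed; no verdict is reported.

**Masses:** Both sit flat round the rod, with disc centres within about 5 mm of its axis. The tabs measure about 5° (fitted), 124° (brass) and 242.5° (steel), so the slots are within about 3° of an even spread. Steel stops about 2.5° short of ideal because the last joint was at the end of its range.

**Lever:** It is at its stop. The handle's red centroid in the scene picture matches the 0.70 rad position to within a pixel, and the tray marks are about 12 mm lower than before.

**Forces and contact:** The highest measured contact force was about 32 N, mostly downward (29 N), as the lever reached its stop. I saw no contact with the gauge. The fingers were clear of everything at hand-in.

**Bystanders:** The bottle, box and brush marks agree with the first measurements to within a few mm, which is the networks' accuracy.

**Checks that failed or disagreed:**
- The first brass grip was too shallow, so I opened and regripped deeper.
- The network no longer found the lever handle once it was down, so I checked the lever by colour.
- The fitted mass's centre reads about 5 mm differently between cameras, which is close to the networks' 4 mm accuracy.

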